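Line up and lock the quarter-turn lever of a cell test chamber

ROBOT

A 6-joint arm with a two-finger parallel gripper is mounted at the origin on the work surface. World frame = base frame: x ahead of the robot, y to its left, z up, the work surface at z = 0. Lengths are in m, angles in degrees, forces in N, time in s.
With the tool pointing down it reaches from about 0.25 to 0.725 m from the base axis. Payload 9.7 kg.
Tool frame: the origin (TCP) lies midway between the tips of the shut fingers; the grasp point (between the pads) lies 19 mm behind it; z points along the fingers, y is the line along which they close (so a half turn about z gives the same grasp; the last joint's range is limited). The gripper opens to 85 mm and grips with 20 to 120 N. Pads are 22 mm wide; open, the fingers measure 114 mm over their backs; the gripper's body (76 mm by 85 mm) begins 54 mm behind the grasp point. The pads swing forward as they close: fully open they stand 13 mm farther back than shut.
Start: joints at [-71.047, 4.979, 10.078, 95.1, 0, 90], TCP at [0.179, -0.52, 0.231] pointing down, gripper open.
Joint ranges: [-179.16, 179.16], [-48.56, 103.87], [-65.8, 70.77], [-126.05, 130.52], [-82.76, 87.17], [-180, 180]. Speed limits (degrees/s): [127.2, 127.2, 147.25, 180, 180, 180].

INTERFACE

Orientations are given as [roll, pitch, yaw] about the fixed x, y, z axes, in that order (R = Rz(yaw) Ry(pitch) Rx(roll)).
In Python, from workcell import bot gives the robot as it stands.
- The arm moves only by the shell command python3 -m crank 'ROWS' [FORCE]. ROWS is JSON, a list of rows, each an object with "gripper": the finger opening in mm, from 0 to 85.4; "travel": the shift along the tool's x, y, z in mm, a list of three; "twist": the turn, a rotation vector about the tool's x, y, z in rad, a list of three. In form: [{"gripper": gripper, "travel": [tx, ty, tz], "twist": [rx, ry, rz]}, ...]. A call has 1 to 12 rows; each row shifts and turns the commanded pose from where the row before left it, along the tool's axes as they then stand; what a row does not reach is not made up. A row lasts 1/8 s, in which the tool goes at most 62.5 mm and 10.7 degrees, less where a joint would pass 70% of its speed; a pose out of reach is approached as far as the arm can. A call is refused whole if a number of a shift passes 62.5 or a number of a turn 0.188, either way. A call with a gripper value outside its range is refused whole. The fingers move at their own pace and stop on an object; FORCE is the grip in N (left out, the last holds). Time passes only in rows, so rows that do not move let the fingers close. It gives the time, the measured TCP pose, the force, the opening and the grip force at its end, in the units of the state.
- bot.get_obs(): the state, without advancing time (a new reading comes with each control period).
- bot.camera(name): name is "side" or "top"; returns the picture (384x512x3 uint8, red, green, blue); there is no depth.
- bot.calibration(name): a dict with "vfov" (degrees; the focal length in pixels is half the picture's height over the tangent of half this angle, whatever the lens; pixels are square), "cx", "cy" (the principal point, pixels), "camera_from_world" (4x4, takes a point from world to camera coordinates). Camera axes: x right, y down, z forward; pixel columns grow to the right and rows downward; lengths in m; the calibration is good to about 2 mm. A picture is of the moment at which its call begins. calibration takes no time and is no camera call.
- bot.job_done(): hands the job in; it is judged then, once.
The state is a dict: "time": time; "q": joint angles; "qd": joint speeds; "joint_efforts": joint torques, N m; "ee_pos": TCP position; "tcp_rot": TCP orientation; "wrist_force": force on the tool from outside, world axes, zero at the start; "torque": the same for the moment, N m; "opening": finger opening in m; "grasp_force": force on a finger pad.
Only numpy, scipy, OpenCV 4.12 (cv2) and the standard library are available. Lean on these libraries where they do the work, as an engineer would, in place of code of your own. Each camera call takes 0.05 s, during which the arm holds its last target. There are 200 camera calls.

TASK

The lid of the steel cell test chamber stands proud because the blade of its lever lock is not in line with the slot hidden underneath. Turn the lever slowly until the lid drops as the blade falls into the slot, press the lock straight in until it snaps through, then give the lever its clockwise quarter turn so that the lid is drawn down tight on its seal and stays locked when you let go. Feel your way rather than forcing it, and leave the meter, the cell and the bottle beside the chamber where they stand.

Things in the scene. Friction and masses are not known exactly. Their poses are not given: they have to be found in the camera images.
- chamber: Brushed stainless test chamber fixed to the bench, 280 mm front to back, 320 wide, 130 high plus a hinged lid (326 wide, 35 thick; its top 173 mm above the bench when locked). Origin on the bench under its centre; x from its front (black control panel) to its back, y to its left seen from the front. Lid hinge along y at x +140, z 130 mm; the lock's axis is at x -95, y 0, 235 mm before the hinge.
- lid (a joint): Lid angle, rad. 0: locked. Start 0.09 to 0.1: the blade lies on the keeper, pressing is no use. Blade in line: the lid sinks by itself (some 60 mm/s at the lock) to about 0.05, blade half-way in the slot on a spring clip, lever blocked. Then a 6 to 16 N push down on the hub snaps it through; let go, it rests on the seal at about 0.017. The quarter turn draws it to 0; unlocked, it rises again.
- lever (a joint): Lever turn, rad, clockwise from above; 0: points to the chamber's front (-x), 1.57: to its left (+y). Drag 0.12 N m; stays where left. Start -1.75 to -1.1. The unseen slot takes the blade at some value from -0.6 to 0.5 (or half a turn on), within 0.1 either way: pass slower than 1 rad/s. Once pushed through, it turns only clockwise, some 1.65 from the slot to a firm stop, drawing the lid down.
- hub_top (a point): Centre of the flat top of the lock's round steel hub (38 mm diameter) on the turning axis, 42 mm above the lid's surface; rides on the lid. Under the lid the same stud carries a cross blade (40 mm long, 8 thick) that lies along the lever, and the slotted keeper is fixed in the chamber below it, out of sight.
- lever_end (a point): Point in the lever 100 mm from the turning axis, half-way up it, 14 mm below the level of the hub's top. The lever is a red straight bar from the hub outwards, ending 111 mm from the axis, 16 mm wide (22 mm at its round end with a white dot), 26 mm high; its underside is 15 mm above the lid, its top 1 mm below the hub's top. It tilts with the lid.
- meter: Yellow digital multimeter lying on the bench to the right of the chamber, 180 x 85 x 41 mm; origin under its centre. Leave it.
- cell: Blue prismatic battery cell standing upright to the left of the chamber, 120 x 27 x 102 mm; origin under its centre. Leave it.
- bottle: White plastic bottle with a black cap standing to the left of the chamber, 52 mm diameter, 125 mm high; origin under its centre. Leave it.
Things that resemble listed ones, but are neither listed nor needed, are in the scene too. There is more than one size of the bottle; the job needs the middle-sized. Of the things that look like the cell, take the one that is nearest to the robot's base at the start.

How it is judged (in metres and radians):
On the way:
1. the blade has fallen into the slot: the lid has sunk to 0.065 rad or less (value of joint lid below 0.065 rad), for 0.2 s.
At the end, for the whole second after the job is handed in: Let go, the lid stays drawn down on its seal (within 0.006 rad, 1.4 mm at the stud, of fully locked), lid and lever at rest; meter, cell and bottle within 30 mm of where they stood, cell and bottle upright (value of joint lid between -0.01 and 0.006 rad and velocity of joint lid below 0.04 rad/s and velocity of joint lever between -0.1 and 0.1 rad/s and distance of each of meter, cell, bottle from where it was at the start of the episode below 0.03 m and angle between each of cell, bottle's own z axis and vertical below 0.3 rad); the robot touches nothing.
It fails at once if the meter, the cell or the bottle is shifted by more than 30 mm or knocked over (distance of any of meter, cell, bottle from where it was at the start of the episode above 0.03 m or angle between any of cell, bottle's own z axis and vertical above 0.5 rad).
It fails at once if the lock is forced: more than 60 N on the chamber, its lid or its lever (contact force between any of the fingers, the arm and chamber above 60 N).
It also fails if it takes over 67 s, if anything falls off the work surface, if the arm or the gripper's body presses on something with over 40 N, if the wrist force passes 120 N, or if a joint passes its speed limit or range.

## Working session

There is one attempt and no reset: what is moved stays moved. The work goes in short steps, Python scripts to look and compute and a shell command to move; the robot and the scene stay as the last step left them, time stands still between calls to the robot, and variables do not carry over. Pictures are saved under pics/ and viewed, at most 14 in all, crops included, and the job is handed in when it is done.

```bash
mkdir -p pics; ls; python3 - <<'E'
from workcell import bot
import cv2
for n in("side","top"):
    cv2.imwrite(f"pics/{n}0.png",cv2.cvtColor(bot.camera(n),cv2.COLOR_RGB2BGR))
    print(n,bot.calibration(n))
print(bot.get_obs())
E
```

```text
pics
side {'vfov': 52.27374549068551, 'cx': 252.41510885679114, 'cy': 191.28575454436526, 'camera_from_world': array([[-0.85692415, -0.51514175, -0.01760616,  0.5085493 ],
       [-0.30846232,  0.53988567, -0.78318227,  0.28958162],
       [ 0.4129552 , -0.66569696, -0.62154289,  0.79982933],
       [ 0.        ,  0.        ,  0.        ,  1.        ]])}
top {'vfov': 43.539824342100744, 'cx': 258.9945470839404, 'cy': 184.6723677109966, 'camera_from_world': array([[-0.03037861, -0.99953545,  0.00245621,  0.05328443],
       [-0.97705181,  0.02917678, -0.21099401,  0.61561939],
       [ 0.21082433, -0.00880955, -0.97748427,  1.37060991],
       [ 0.        ,  0.        ,  0.        ,  1.        ]])}
{'time': 0.1, 'q': array([-7.10459790e+01,  5.00914195e+00,  1.00408612e+01,  9.51000690e+01,
       -3.37368073e-04,  9.00003391e+01]), 'qd': array([ 0.0679826 , -0.11295079,  0.13154173,  0.06444012, -0.05845837,
       -0.04352328]), 'joint_efforts': array([ 1.43895482e-03, -5.21563089e+01,  4.65651655e+01,  1.60608249e-02,
       -1.71356936e-05,  2.95205780e-05]), 'ee_pos': array([ 0.17857961, -0.5199932 ,  0.23065924]), 'tcp_rot': array([-1.79931650e+02,  3.37772352e-04,  1.89536823e+01]), 'wrist_force': array([-0.68090704, -0.58954244,  0.0558825 ]), 'torque': array([-0.00625234,  0.02337198,  0.01974534]), 'grasp_force': 0.0, 'opening': 0.08521409878397185}
```

View pics/top0.png

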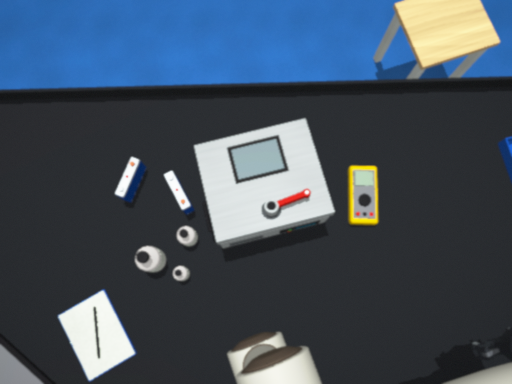

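View pics/side0.png

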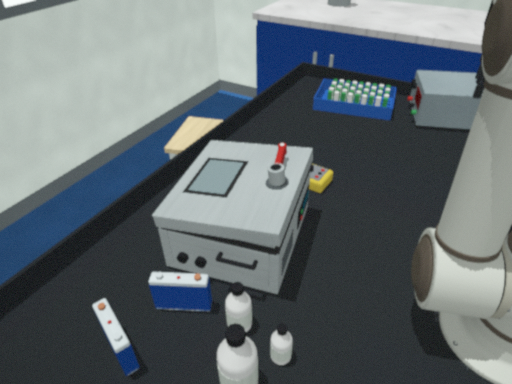

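The top view shows a single lever lock: hub at about (271,209), and the red lever runs to the white dot at about (307,193). Three bottles stand at (150,260), (187,236) and (181,273); the middle-sized one is at (187,236). Two cells are at (130,180) and (178,192), and the meter is at (364,195). Next I'll take a close crop of the lock.

```bash
python3 - <<'E'
import cv2
a=cv2.imread("pics/top0.png")[110:250,190:340]
cv2.imwrite("pics/c1.png",cv2.resize(a,None,fx=4,fy=4,interpolation=cv2.INTER_CUBIC))
a=cv2.imread("pics/side0.png")[130:230,240:340]
cv2.imwrite("pics/c2.png",cv2.resize(a,None,fx=5,fy=5,interpolation=cv2.INTER_CUBIC))
E
```

```text
(no output)
```

View pics/c1.png

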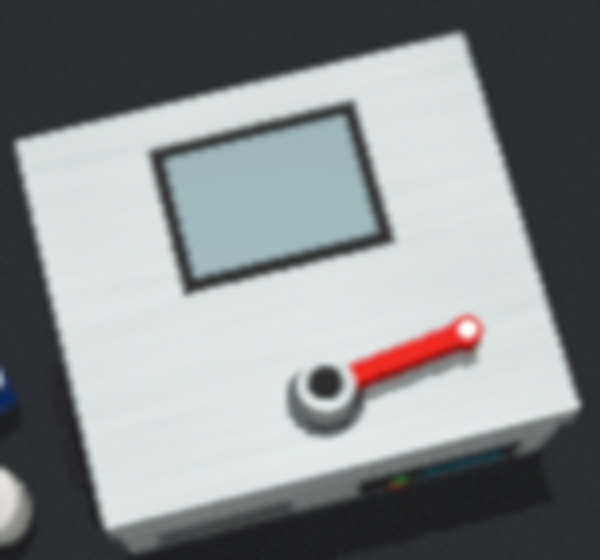

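View pics/c2.png

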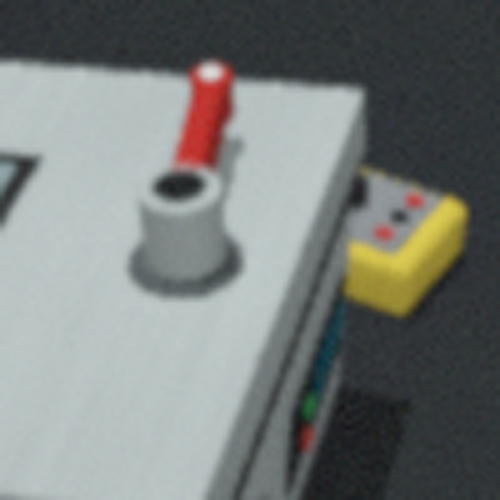

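The crops show the hub top at top(271.25,205.3) and side(276,167). The white dot is at top(306.75,192.25) and side(282,144.4). Lid corners in the top view are (194,145), (306,118), (335,212) and (217,242).

```bash
cat > h.py <<'E'
from workcell import bot
import numpy as np, cv2
from scipy.optimize import least_squares
def proj(n,p):
    c=bot.calibration(n); M=c["camera_from_world"]; q=M[:3,:3]@p+M[:3,3]
    f=192/np.tan(np.radians(c["vfov"]/2)); return np.array([c["cx"]+f*q[0]/q[2],c["cy"]+f*q[1]/q[2]])
def tri(a,b):
    r=least_squares(lambda p:np.r_[proj("top",p)-a,proj("side",p)-b],[.5,0,.2]); return r.x,r.fun
def atz(n,a,z):
    r=least_squares(lambda p:proj(n,np.r_[p,z])-a,[.5,0]); return r.x
E
python3 - <<'E'
from h import *
print(tri([271.25,205.3],[276,167])); print(tri([306.75,192.25],[282,144.4]))
for z in(.237,): print(atz("top",[271.25,205.3],z),atz("top",[306.75,192.25],z))
C=[atz("top",p,z) for p,z in(([193.75,145],.168),([306.25,118.25],.168),([335,212],.199),([216.75,242.5],.199))]
print(C,[np.linalg.norm(C[i]-C[(i+1)%4]) for i in range(4)])
for i,j in((0,1),(3,2),(0,3),(1,2)): d=C[j]-C[i];print(np.degrees(np.arctan2(d[1],d[0])))
print("bottle",atz("top",[186,233],.125))
E
```

```text
(array([0.52423537, 0.0060089 , 0.23604463]), array([ 0.02279757,  0.05324048, -0.04828158, -0.00982554]))
(array([ 0.55747284, -0.08798576,  0.2336792 ]), array([-0.12949064, -0.305095  ,  0.29867893,  0.06080469]))
[0.52421458 0.00609515] [ 0.55599641 -0.08791882]
[array([0.71470258, 0.21599469]), array([ 0.7847752 , -0.10512421]), array([ 0.50745381, -0.16479275]), array([0.43571166, 0.15190356])] [np.float64(0.32867540622046193), np.float64(0.28366791253588414), np.float64(0.324720629420229), np.float64(0.28625793288316065)]
-77.6902279951612
-77.23604474069396
-167.06221146484597
-167.85734424151403
bottle [0.4719055  0.24369604]
```

Chamber yaw is about 12.5°. The lever direction is -70.5°, which is a lever turn of about -1.69. The hub is at (0.524, 0.006, 0.236). I'll approach over the lever.

```bash
python3 -m crank '[{"gripper":30,"travel":[0,0,-30],"twist":[0,0,0]},{"gripper":30,"travel":[0,0,-30],"twist":[0,0,0]},{"gripper":30,"travel":[50,-30,0],"twist":[0,0,0]},{"gripper":30,"travel":[50,-30,0],"twist":[0,0,0]},{"gripper":30,"travel":[50,-30,0],"twist":[0,0,0]},{"gripper":30,"travel":[50,-30,0],"twist":[0,0,0]},{"gripper":30,"travel":[50,-30,0],"twist":[0,0,0]},{"gripper":30,"travel":[50,-30,0],"twist":[0,0,0]},{"gripper":30,"travel":[50,-30,0],"twist":[0,0,0]},{"gripper":30,"travel":[50,-30,0],"twist":[0,0,0]},{"gripper":30,"travel":[50,-30,0],"twist":[0,0,0]},{"gripper":30,"travel":[48,-30,0],"twist":[0,0,0]}]' 20
python3 -m crank '[{"gripper":30,"travel":[0,0,0],"twist":[0,0,-0.1755]},{"gripper":30,"travel":[0,0,0],"twist":[0,0,-0.1755]},{"gripper":30,"travel":[0,0,0],"twist":[0,0,-0.1755]},{"gripper":30,"travel":[0,0,0],"twist":[0,0,-0.1755]},{"gripper":30,"travel":[0,0,0],"twist":[0,0,-0.1755]},{"gripper":30,"travel":[0,0,0],"twist":[0,0,-0.1755]},{"gripper":30,"travel":[0,0,0],"twist":[0,0,-0.1755]},{"gripper":30,"travel":[0,0,0],"twist":[0,0,-0.1755]},{"gripper":30,"travel":[0,0,0],"twist":[0,0,-0.1755]},{"gripper":30,"travel":[0,0,0],"twist":[0,0,0]}]'
```

```text
time: 1.6
ee_pos: [0.5532, -0.0729, 0.2909]
tcp_rot: [-180.0, 0.0, 19.0]
wrist_force: [0.4, 0.5, 0.5]
opening: 0.0302
grasp_force: 0.0
time: 2.85
ee_pos: [0.5521, -0.0747, 0.2909]
tcp_rot: [-180.0, -0.0, 109.4]
wrist_force: [-0.1, 0.6, 0.5]
opening: 0.0303
grasp_force: 0.0
```

```bash
python3 -m crank '[{"gripper":30,"travel":[0,0,25],"twist":[0,0,0]},{"gripper":30,"travel":[0,0,20],"twist":[0,0,0]},{"gripper":30,"travel":[0,0,10],"twist":[0,0,0]},{"gripper":30,"travel":[0,0,6],"twist":[0,0,0]},{"gripper":30,"travel":[0,0,0],"twist":[0,0,0]}]'
python3 - <<'E'
from h import *
im=[cv2.cvtColor(bot.camera(n),cv2.COLOR_RGB2BGR) for n in("top","side")]
a=cv2.resize(im[0][150:250,220:340],(480,400),interpolation=cv2.INTER_CUBIC)
b=cv2.resize(im[1][110:230,235:330],(317,400),interpolation=cv2.INTER_CUBIC)
cv2.imwrite("pics/p3.png",np.hstack([a,b]))
E
```

```text
time: 3.48
ee_pos: [0.5522, -0.0747, 0.2304]
tcp_rot: [180.0, -0.0, 109.4]
wrist_force: [0.5, 0.9, -0.1]
opening: 0.0301
grasp_force: 0.0
```

View pics/p3.png

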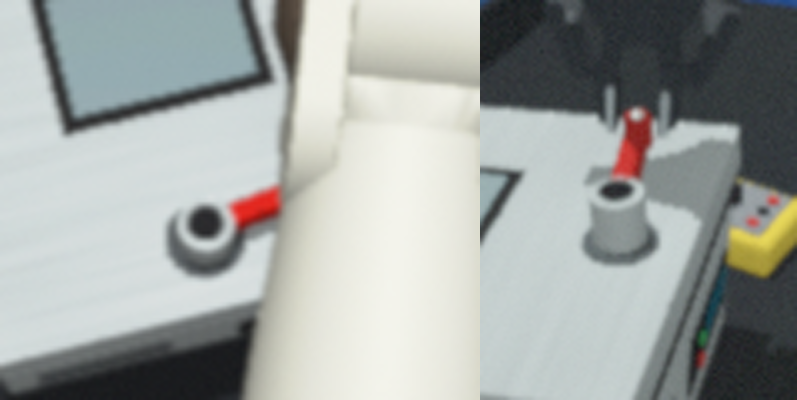

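The side view shows the fingers straddling the red lever cleanly. I'll go down and start turning.

```bash
python3 -m crank '[{"gripper":30,"travel":[0,0,8],"twist":[0,0,0]},{"gripper":30,"travel":[0,0,8],"twist":[0,0,0]},{"gripper":30,"travel":[0.43,-8.5,0],"twist":[0,0,0.1]},{"gripper":30,"travel":[0.43,-8.5,0],"twist":[0,0,0.1]},{"gripper":30,"travel":[0.43,-8.5,0],"twist":[0,0,0.1]},{"gripper":30,"travel":[0.43,-8.5,0],"twist":[0,0,0.1]},{"gripper":30,"travel":[0.43,-8.5,0],"twist":[0,0,0.1]},{"gripper":30,"travel":[0.43,-8.5,0],"twist":[0,0,0.1]},{"gripper":30,"travel":[0.43,-8.5,0],"twist":[0,0,0.1]},{"gripper":30,"travel":[0.43,-8.5,0],"twist":[0,0,0.1]},{"gripper":30,"travel":[0,0,0],"twist":[0,0,0]}]'
python3 - <<'E'
from h import *
o=bot.get_obs();d=o["ee_pos"][:2]-[.5242,.006];t=np.degrees(np.arctan2(d[1],d[0]))%360
print(np.hypot(*d),t,"lever",np.radians(192.5-t),o["torque"])
E
```

```text
time: 4.95
ee_pos: [0.4858, -0.0705, 0.2142]
tcp_rot: [180.0, -0.0, 63.7]
wrist_force: [0.2, 0.2, -0.6]
opening: 0.0295
grasp_force: 0.0
0.08562637628977511 243.3425311463959 lever -0.8873695685523758 [0.0600173  0.00244006 0.04285597]
```

```bash
cat > guard.py <<'E'
from h import *
import sys
o=bot.get_obs();d=o["ee_pos"][:2]-[.5242,.006];t=np.degrees(np.arctan2(d[1],d[0]))%360
f=np.hypot(*o["wrist_force"][:2]); print("r %.4f lever %.3f"%(np.hypot(*d),np.radians(192.5-t)),o["wrist_force"].round(1),file=sys.stderr)
sys.exit(int(f>float(sys.argv[1])))
E
python3 -m crank '[{"gripper":30,"travel":[0.1,-4.28,0],"twist":[0,0,0.05]},{"gripper":30,"travel":[0.1,-4.28,0],"twist":[0,0,0.05]},{"gripper":30,"travel":[0.1,-4.28,0],"twist":[0,0,0.05]}]' >/dev/null; python3 guard.py 5 && python3 -m crank '[{"gripper":30,"travel":[0.04,-2.57,0],"twist":[0,0,0.03]},{"gripper":30,"travel":[0.04,-2.57,0],"twist":[0,0,0.03]}]' >/dev/null; python3 guard.py 5 && python3 -m crank '[{"gripper":30,"travel":[0.04,-2.57,0],"twist":[0,0,0.03]},{"gripper":30,"travel":[0.04,-2.57,0],"twist":[0,0,0.03]}]' >/dev/null; python3 guard.py 5 && python3 -m crank '[{"gripper":30,"travel":[0.04,-2.57,0],"twist":[0,0,0.03]},{"gripper":30,"travel":[0.04,-2.57,0],"twist":[0,0,0.03]}]' >/dev/null; python3 guard.py 5
python3 - <<'E'
from h import *
im=[cv2.cvtColor(bot.camera(n),cv2.COLOR_RGB2BGR) for n in("top","side")]
a=cv2.resize(im[0][150:250,220:340],(480,400),interpolation=cv2.INTER_CUBIC)
b=cv2.resize(im[1][110:230,235:330],(317,400),interpolation=cv2.INTER_CUBIC)
cv2.imwrite("pics/p4.png",np.hstack([a,b]))
E
```

```text
r 0.0856 lever -0.746 [ 1.8 -1.   1.7]
r 0.0856 lever -0.682 [ 1.5 -0.9  1.6]
r 0.0857 lever -0.619 [ 2.9 -0.2  1.9]
r 0.0857 lever -0.559 [ 1. -0.  2.]
```

View pics/p4.png

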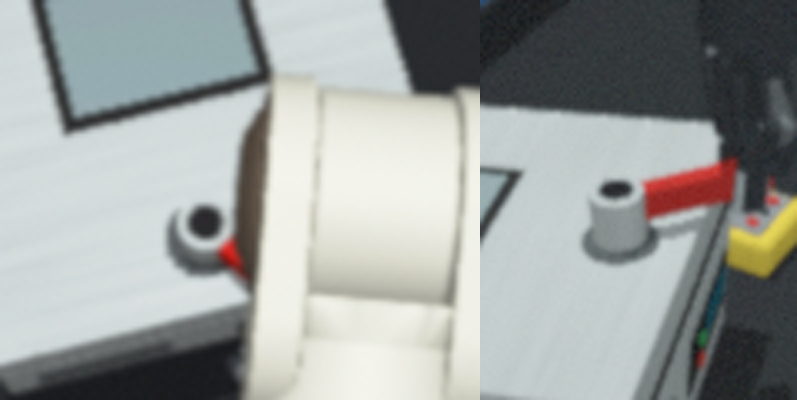

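The lever is following the fingers. The hub hasn't moved in the side view (crop 616,190), so there's no drop yet. I'll carry on and watch both force and hub height.

```bash
cat >> h.py <<'E'
def hubdrop():
    t=cv2.imread("pics/side0.png")[155:185,264:290]
    s=cv2.cvtColor(bot.camera("side"),cv2.COLOR_RGB2BGR)[145:205,254:300]
    r=cv2.minMaxLoc(cv2.matchTemplate(s,t,cv2.TM_CCOEFF_NORMED)); return r[3][1]-10, round(r[1],2)
E
sed -i 's/^sys.exit.*/h=hubdrop(); print(h,file=sys.stderr); sys.exit(int(f>float(sys.argv[1]) or h[0]>=3))/' guard.py
python3 guard.py 7 && python3 -m crank '[{"gripper":30,"travel":[0.04,-2.57,0],"twist":[0,0,0.03]},{"gripper":30,"travel":[0.04,-2.57,0],"twist":[0,0,0.03]}]' >/dev/null && python3 guard.py 7 && python3 -m crank '[{"gripper":30,"travel":[0.04,-2.57,0],"twist":[0,0,0.03]},{"gripper":30,"travel":[0.04,-2.57,0],"twist":[0,0,0.03]}]' >/dev/null && python3 guard.py 7 && python3 -m crank '[{"gripper":30,"travel":[0.04,-2.57,0],"twist":[0,0,0.03]},{"gripper":30,"travel":[0.04,-2.57,0],"twist":[0,0,0.03]}]' >/dev/null && python3 guard.py 7 && python3 -m crank '[{"gripper":30,"travel":[0.04,-2.57,0],"twist":[0,0,0.03]},{"gripper":30,"travel":[0.04,-2.57,0],"twist":[0,0,0.03]}]' >/dev/null && python3 guard.py 7 && python3 -m crank '[{"gripper":30,"travel":[0.04,-2.57,0],"twist":[0,0,0.03]},{"gripper":30,"travel":[0.04,-2.57,0],"twist":[0,0,0.03]}]' >/dev/null && python3 guard.py 7 && python3 -m crank '[{"gripper":30,"travel":[0.04,-2.57,0],"twist":[0,0,0.03]},{"gripper":30,"travel":[0.04,-2.57,0],"twist":[0,0,0.03]}]' >/dev/null && python3 guard.py 7
```

```text
r 0.0858 lever -0.556 [ 0.1 -0.1  0.7]
(0, 0.36)
r 0.0857 lever -0.500 [ 1.7 -0.7  1.4]
(0, 0.36)
r 0.0857 lever -0.439 [ 1.  -1.5  1.1]
(0, 0.36)
r 0.0857 lever -0.379 [ 1.7 -0.3  0.9]
(0, 0.36)
r 0.0857 lever -0.319 [ 1.  -0.5  1.4]
(0, 0.36)
r 0.0858 lever -0.258 [ 0.4 -1.4  1.5]
(0, 0.36)
r 0.0858 lever -0.196 [-1.1  0.1  0.4]
(2, 0.37)
```

```bash
python3 -m crank '[{"gripper":30,"travel":[0,0,0],"twist":[0,0,0]},{"gripper":30,"travel":[0,0,0],"twist":[0,0,0]}]'
python3 - <<'E'
from h import *
print(hubdrop())
im=[cv2.cvtColor(bot.camera(n),cv2.COLOR_RGB2BGR) for n in("top","side")]
a=cv2.resize(im[0][150:250,220:340],(480,400),interpolation=cv2.INTER_CUBIC)
b=cv2.resize(im[1][110:230,235:330],(317,400),interpolation=cv2.INTER_CUBIC)
cv2.imwrite("pics/p5.png",np.hstack([a,b]))
E
```

```text
time: 8.28
ee_pos: [0.4458, -0.0288, 0.2143]
tcp_rot: [-180.0, 0.0, 24.1]
wrist_force: [0.3, 1.0, 0.9]
opening: 0.0301
grasp_force: 0.0
(5, 0.36)
```

View pics/p5.png

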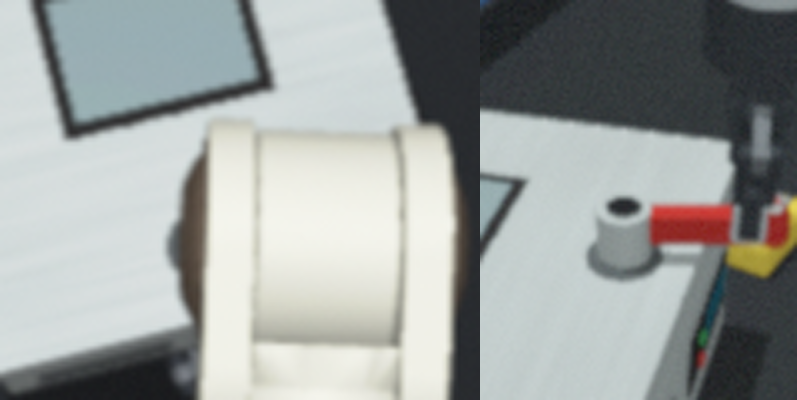

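The hub has dropped about 5 px (crop 625,207), so the blade is in the slot. Next I lift off, shut the fingers and move over the hub.

```bash
python3 -m crank '[{"gripper":30,"travel":[0,0,-25],"twist":[0,0,0]},{"gripper":30,"travel":[0,0,-30],"twist":[0,0,0]},{"gripper":0,"travel":[40,-0.5,0],"twist":[0,0,0]},{"gripper":0,"travel":[40.6,-0.5,0],"twist":[0,0,0]},{"gripper":0,"travel":[0,0,0],"twist":[0,0,0]},{"gripper":0,"travel":[0,0,15],"twist":[0,0,0]},{"gripper":0,"travel":[0,0,15],"twist":[0,0,0]},{"gripper":0,"travel":[0,0,6],"twist":[0,0,0]},{"gripper":0,"travel":[0,0,0],"twist":[0,0,0]},{"gripper":0,"travel":[0,0,0],"twist":[0,0,0]}]'
```

```text
time: 9.68
ee_pos: [0.5191, 0.0048, 0.2339]
tcp_rot: [180.0, -0.0, 24.1]
wrist_force: [-0.2, 0.8, 0.2]
opening: -0.0002
grasp_force: 0.0
```

```bash
cat > gz.py <<'E'
from h import *
import sys
o=bot.get_obs();f=o["wrist_force"];print("z %.4f"%o["ee_pos"][2],f.round(1),file=sys.stderr);sys.exit(int(f[2]>float(sys.argv[1])))
E
python3 -m crank '[{"gripper":0,"travel":[0,0,2],"twist":[0,0,0]},{"gripper":0,"travel":[0,0,2],"twist":[0,0,0]},{"gripper":0,"travel":[0,0,0],"twist":[0,0,0]}]' >/dev/null; python3 gz.py 4 && python3 -m crank '[{"gripper":0,"travel":[0,0,2],"twist":[0,0,0]},{"gripper":0,"travel":[0,0,0],"twist":[0,0,0]}]' >/dev/null; python3 gz.py 4 && python3 -m crank '[{"gripper":0,"travel":[0,0,2],"twist":[0,0,0]},{"gripper":0,"travel":[0,0,0],"twist":[0,0,0]}]' >/dev/null; python3 gz.py 4 && python3 -m crank '[{"gripper":0,"travel":[0,0,1.5],"twist":[0,0,0]},{"gripper":0,"travel":[0,0,0],"twist":[0,0,0]}]' >/dev/null; python3 gz.py 4
```

```text
z 0.2291 [-0.9  0.  -0.1]
z 0.2271 [ 0.3  0.3 -0.1]
z 0.2251 [-0.2  0.1 -0.6]
z 0.2238 [0.4 0.9 0.4]
```

```bash
python3 -m crank '[{"gripper":0,"travel":[0,0,1.5],"twist":[0,0,0]},{"gripper":0,"travel":[0,0,0],"twist":[0,0,0]}]' >/dev/null; python3 gz.py 4 && python3 -m crank '[{"gripper":0,"travel":[0,0,1.5],"twist":[0,0,0]},{"gripper":0,"travel":[0,0,0],"twist":[0,0,0]}]' >/dev/null; python3 gz.py 4 && python3 -m crank '[{"gripper":0,"travel":[0,0,1.5],"twist":[0,0,0]},{"gripper":0,"travel":[0,0,0],"twist":[0,0,0]}]' >/dev/null; python3 gz.py 4
python3 - <<'E'
from h import *
im=[cv2.cvtColor(bot.camera(n),cv2.COLOR_RGB2BGR) for n in("top","side")]
a=cv2.resize(im[0][150:250,220:340],(480,400),interpolation=cv2.INTER_CUBIC)
b=cv2.resize(im[1][110:230,235:330],(317,400),interpolation=cv2.INTER_CUBIC)
cv2.imwrite("pics/p6.png",np.hstack([a,b]))
E
```

```text
z 0.2235 [-2.6 -0.3  8.4]
z 0.2235 [-2.6 -0.3  8.4]
z 0.2235 [-2.6 -0.3  8.4]
```

View pics/p6.png

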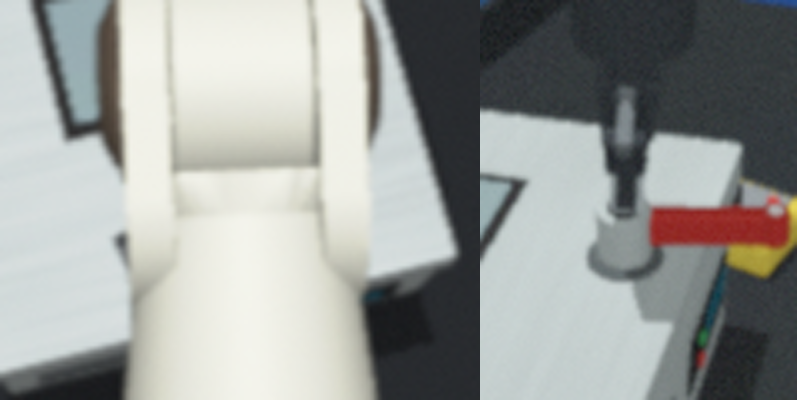

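The fingertips are resting on the hub top with 8.4 N. I'll press on in 1 mm steps.

```bash
python3 -m crank '[{"gripper":0,"travel":[0,0,0.7],"twist":[0,0,0]},{"gripper":0,"travel":[0,0,0],"twist":[0,0,0]}]' >/dev/null; python3 gz.py 18 && python3 -m crank '[{"gripper":0,"travel":[0,0,0.7],"twist":[0,0,0]},{"gripper":0,"travel":[0,0,0],"twist":[0,0,0]}]' >/dev/null; python3 gz.py 18 && python3 -m crank '[{"gripper":0,"travel":[0,0,0.7],"twist":[0,0,0]},{"gripper":0,"travel":[0,0,0],"twist":[0,0,0]}]' >/dev/null; python3 gz.py 18 && python3 -m crank '[{"gripper":0,"travel":[0,0,1],"twist":[0,0,0]},{"gripper":0,"travel":[0,0,0],"twist":[0,0,0]}]' >/dev/null; python3 gz.py 18 && python3 -m crank '[{"gripper":0,"travel":[0,0,1],"twist":[0,0,0]},{"gripper":0,"travel":[0,0,0],"twist":[0,0,0]}]' >/dev/null; python3 gz.py 18
```

```text
z 0.2234 [-3.6  0.3 11.9]
z 0.2220 [-2.6 -0.3  3.1]
z 0.2209 [-4.2 -1.5  5.5]
z 0.2201 [-5.6 -0.9  8.2]
z 0.2191 [-4.9 -1.1  7.8]
```

```bash
python3 -m crank '[{"gripper":0,"travel":[0,0,1],"twist":[0,0,0]},{"gripper":0,"travel":[0,0,0],"twist":[0,0,0]}]' >/dev/null; python3 gz.py 20 && python3 -m crank '[{"gripper":0,"travel":[0,0,1],"twist":[0,0,0]},{"gripper":0,"travel":[0,0,0],"twist":[0,0,0]}]' >/dev/null; python3 gz.py 20 && python3 -m crank '[{"gripper":0,"travel":[0,0,1],"twist":[0,0,0]},{"gripper":0,"travel":[0,0,0],"twist":[0,0,0]}]' >/dev/null; python3 gz.py 20 && python3 -m crank '[{"gripper":0,"travel":[0,0,1],"twist":[0,0,0]},{"gripper":0,"travel":[0,0,0],"twist":[0,0,0]}]' >/dev/null; python3 gz.py 20 && python3 -m crank '[{"gripper":0,"travel":[0,0,1],"twist":[0,0,0]},{"gripper":0,"travel":[0,0,0],"twist":[0,0,0]}]' >/dev/null; python3 gz.py 20 && python3 -m crank '[{"gripper":0,"travel":[0,0,1],"twist":[0,0,0]},{"gripper":0,"travel":[0,0,0],"twist":[0,0,0]}]' >/dev/null; python3 gz.py 20
```

```text
z 0.2186 [-7.9 -1.7 12. ]
z 0.2178 [-8.6 -1.4 13.5]
z 0.2169 [-10.4  -1.6  14.2]
z 0.2164 [-11.1  -2.3  17.3]
z 0.2160 [-13.7  -1.4  22.6]
z 0.2160 [-13.7  -1.4  22.6]
```

The force dipped from 11.9 N to 3.1 N as it snapped, then rose against the seal. I'll lift off and check.

```bash
python3 -m crank '[{"gripper":0,"travel":[0,0,-5],"twist":[0,0,0]},{"gripper":0,"travel":[0,0,-15],"twist":[0,0,0]},{"gripper":30,"travel":[0,0,-30],"twist":[0,0,0]},{"gripper":30,"travel":[-40,0,0],"twist":[0,0,0]},{"gripper":30,"travel":[-40,0,0],"twist":[0,0,0]},{"gripper":30,"travel":[0,0,0],"twist":[0,0,0]}]'
python3 - <<'E'
from h import *
im=[cv2.cvtColor(bot.camera(n),cv2.COLOR_RGB2BGR) for n in("top","side")]
b=cv2.resize(im[1][130:210,250:330],(600,600),interpolation=cv2.INTER_CUBIC)
cv2.imwrite("pics/p7.png",b)
E
```

```text
time: 14.4
ee_pos: [0.4448, -0.0283, 0.2646]
tcp_rot: [180.0, -0.1, 24.0]
wrist_force: [0.5, -0.5, 0.4]
opening: 0.0304
grasp_force: 0.0
```

View pics/p7.png

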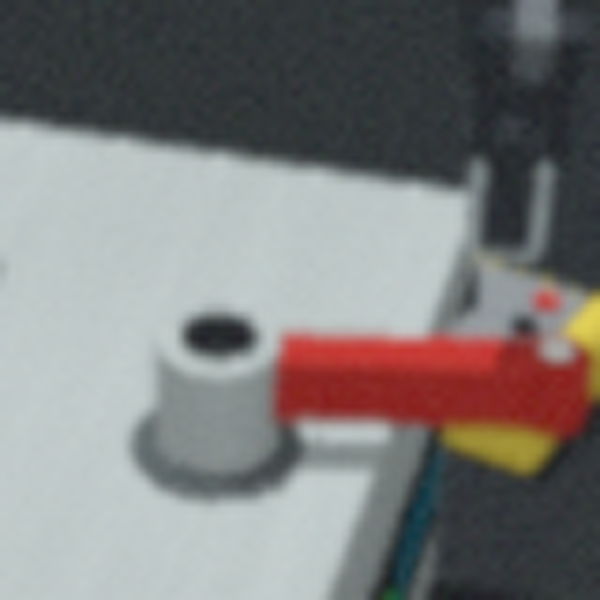

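The hub top has sunk to side(279.3,174.7) and stays down. The white dot is at side(324.3,176.4).

```bash
python3 - <<'E'
from h import *
h0=np.array([.5242,.0060]);u=np.array([np.cos(np.radians(12.5)),np.sin(np.radians(12.5))])
for a in(.05,.03,.017,0):
    x=-.235*np.cos(a)+.085*np.sin(a);z=.13+.085*np.cos(a)+.235*np.sin(a)
    print(a,h0+u*(x+.2258),z,proj("side",np.r_[h0+u*(x+.2258),z-.001]))
for z in(.216,.219):
    h=atz("side",[279.3,174.7],z);d=atz("side",[324.3,176.4],z+.001);v=d-h;t=np.degrees(np.arctan2(v[1],v[0]))%360
    print(z,h,d,np.hypot(*v),t,np.radians(192.5-t))
E
```

```text
0.05 [0.51965233 0.00499181] 0.22663887691218154 [277.89207759 171.18685126]
0.03 [0.51781049 0.00458348] 0.22201069541625043 [278.66038866 173.02176503]
0.017 [0.51666191 0.00432885] 0.21898252537274793 [279.13581209 174.21242975]
0 [0.51521808 0.00400876] 0.21500000000000002 [279.72899302 175.76651378]
0.216 [0.51671002 0.00335006] [ 0.42654589 -0.03897701] 0.09960498119255498 205.1474544268517 -0.22073972174449466
0.219 [0.51484174 0.00703407] [ 0.42519832 -0.0350397 ] 0.09902598835930358 205.14282372405302 -0.22065890073397615
```

The lid is at about 0.017, so the blade has snapped through, and the lever is at about -0.22. I'll straddle it again and turn clockwise.

```bash
sed -i 's/\[.5242,.006\]/[.516,.0042]/; s/^h=hubdrop.*/sys.exit(int(f>float(sys.argv[1])))/' guard.py
python3 -m crank '[{"gripper":30,"travel":[-6.7,1,0],"twist":[0,0,-0.02]},{"gripper":30,"travel":[0,0,25],"twist":[0,0,0]},{"gripper":30,"travel":[0,0,15],"twist":[0,0,0]},{"gripper":30,"travel":[0,0,10],"twist":[0,0,0]},{"gripper":30,"travel":[0,0,0],"twist":[0,0,0]}]' && python3 gz.py 3 && python3 -m crank '[{"gripper":30,"travel":[0,0,9],"twist":[0,0,0]},{"gripper":30,"travel":[0,0,8],"twist":[0,0,0]},{"gripper":30,"travel":[0.1,-4.28,0],"twist":[0,0,0.05]},{"gripper":30,"travel":[0.1,-4.28,0],"twist":[0,0,0.05]}]' && python3 guard.py 15 && python3 -m crank '[{"gripper":30,"travel":[0.1,-4.28,0],"twist":[0,0,0.05]},{"gripper":30,"travel":[0.1,-4.28,0],"twist":[0,0,0.05]}]' >/dev/null && python3 guard.py 15 && python3 -m crank '[{"gripper":30,"travel":[0.1,-4.28,0],"twist":[0,0,0.05]},{"gripper":30,"travel":[0.1,-4.28,0],"twist":[0,0,0.05]}]' >/dev/null && python3 guard.py 15 && python3 -m crank '[{"gripper":30,"travel":[0.1,-4.28,0],"twist":[0,0,0.05]},{"gripper":30,"travel":[0.1,-4.28,0],"twist":[0,0,0.05]}]' >/dev/null && python3 guard.py 15 && python3 -m crank '[{"gripper":30,"travel":[0.1,-4.28,0],"twist":[0,0,0.05]},{"gripper":30,"travel":[0.1,-4.28,0],"twist":[0,0,0.05]}]' >/dev/null && python3 guard.py 15
```

```text
time: 15.12
ee_pos: [0.4401, -0.0313, 0.2126]
tcp_rot: [-180.0, 0.1, 25.2]
wrist_force: [-0.2, 0.4, -0.1]
opening: 0.03
grasp_force: 0.0
time: 15.62
ee_pos: [0.4371, -0.0236, 0.1958]
tcp_rot: [180.0, 0.0, 19.4]
wrist_force: [0.7, -2.9, 0.5]
opening: 0.03
grasp_force: 0.9z 0.2126 [-0.2  0.4 -0.1]
r 0.0837 lever -0.120 [ 0.7 -2.9  0.5]
r 0.0837 lever -0.017 [ 0.3 -1.4 -0.2]
r 0.0837 lever 0.085 [ 0.5 -0.8  1.2]
r 0.0837 lever 0.187 [ 0.4 -2.2  1.5]
r 0.0857 lever 0.043 [ 1.3  2.2 -1.4]
```

```bash
python3 - <<'E'
from h import *
o=bot.get_obs(); print(o["time"],o["q"].round(1),o["ee_pos"],o["tcp_rot"],o["wrist_force"],o["torque"],o["opening"],o["grasp_force"])
im=[cv2.cvtColor(bot.camera(n),cv2.COLOR_RGB2BGR) for n in("top","side")]
b=cv2.resize(im[1][80:240,220:380],(600,600),interpolation=cv2.INTER_CUBIC)
cv2.imwrite("pics/p8.png",b)
E
```

```text
16.625 [ -2.1 -11.7  -9.7  92.    1.  179.9] [ 0.43157523 -0.01071703  0.19603639] [-1.79042579e+02  3.01682019e-02 -1.97780429e+00] [ 1.28239023  2.21816826 -1.37965131] [ 0.37890842 -0.05049173 -0.0276864 ] 0.02980716020932015 0.9466032113414258
```

View pics/p8.png

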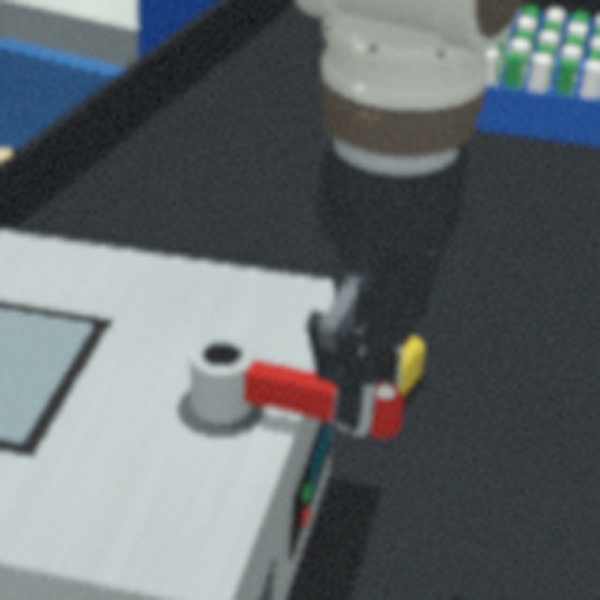

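The last joint reached its range limit (q6=180), so the tool swung back. The lever stays where it was left. I'll lift, turn the gripper half a turn and straddle again; the dot is now at side(323.2,184.8).

```bash
python3 -m crank '[{"gripper":30,"travel":[0,0,-20],"twist":[0,0,0]},{"gripper":30,"travel":[0,0,-40],"twist":[0,0,0]},{"gripper":30,"travel":[0,0,0],"twist":[0,0,-0.18]},{"gripper":30,"travel":[0,0,0],"twist":[0,0,-0.18]},{"gripper":30,"travel":[0,0,0],"twist":[0,0,-0.18]},{"gripper":30,"travel":[0,0,0],"twist":[0,0,-0.18]},{"gripper":30,"travel":[0,0,0],"twist":[0,0,-0.18]},{"gripper":30,"travel":[0,0,0],"twist":[0,0,-0.18]},{"gripper":30,"travel":[0,0,0],"twist":[0,0,-0.18]},{"gripper":30,"travel":[0,0,0],"twist":[0,0,-0.18]},{"gripper":30,"travel":[0,0,0],"twist":[0,0,-0.18]}]' >/dev/null; python3 -m crank '[{"gripper":30,"travel":[0,0,0],"twist":[0,0,-0.18]},{"gripper":30,"travel":[0,0,0],"twist":[0,0,-0.18]},{"gripper":30,"travel":[0,0,0],"twist":[0,0,-0.18]},{"gripper":30,"travel":[0,0,0],"twist":[0,0,-0.18]},{"gripper":30,"travel":[0,0,0],"twist":[0,0,-0.18]},{"gripper":30,"travel":[0,0,0],"twist":[0,0,-0.18]},{"gripper":30,"travel":[0,0,0],"twist":[0,0,-0.18]},{"gripper":30,"travel":[0,0,0],"twist":[0,0,-0.18]},{"gripper":30,"travel":[0,0,0],"twist":[0,0,0]}]'
python3 - <<'E'
from h import *
im=cv2.cvtColor(bot.camera("side"),cv2.COLOR_RGB2BGR)
cv2.imwrite("pics/p9.png",cv2.resize(im[130:210,250:350],(750,600),interpolation=cv2.INTER_CUBIC))
E
```

```text
time: 19.23
ee_pos: [0.4316, -0.012, 0.2562]
tcp_rot: [179.1, -0.1, 173.3]
wrist_force: [0.5, 0.8, 0.0]
opening: 0.0302
grasp_force: 0.0
```

View pics/p9.png

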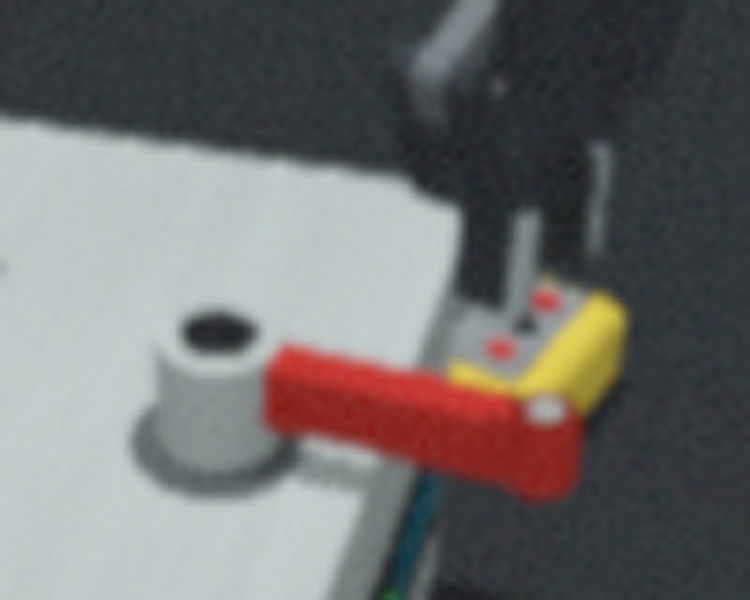

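The hub is still down at side(279.3,174.5), the dot is at (322.8,184.5), and the fingers are clear above the lever.

```bash
python3 - <<'E'
from h import *
h=atz("side",[279.3,174.5],.2165);d=atz("side",[322.8,184.5],.2175);v=d-h;t=np.degrees(np.arctan2(v[1],v[0]))%360
print(h,d,np.hypot(*v),t,np.radians(192.5-t))
o=bot.get_obs();T=np.array([.516,.0042])+.085*np.array([np.cos(np.radians(t)),np.sin(np.radians(t))])
y=np.radians(o["tcp_rot"][2]);D=(T-o["ee_pos"][:2])*1e3
print(T,"tool xy",D@[np.cos(y),np.sin(y)],D@[np.sin(y),-np.cos(y)],"twist",y-np.radians(t))
E
```

```text
[0.51675534 0.00329133] [ 0.41759061 -0.00936059] 0.09996856800229811 187.2707940596214 0.09126686092445271
[ 0.43168348 -0.00655751] tool xy 0.6005039568306356 5.3498792885491415 twist -0.24727776674557367
```

```bash
python3 -m crank '[{"gripper":30,"travel":[0.6,5.3,0],"twist":[0.016,0,0]},{"gripper":30,"travel":[0,0,0],"twist":[0,0,-0.124]},{"gripper":30,"travel":[0,0,0],"twist":[0,0,-0.124]},{"gripper":30,"travel":[0,0,25],"twist":[0,0,0]},{"gripper":30,"travel":[0,0,15],"twist":[0,0,0]},{"gripper":30,"travel":[0,0,5],"twist":[0,0,0]},{"gripper":30,"travel":[0,0,0],"twist":[0,0,0]}]' && python3 gz.py 3 && python3 -m crank '[{"gripper":30,"travel":[0,0,8],"twist":[0,0,0]},{"gripper":30,"travel":[0,0,7],"twist":[0,0,0]},{"gripper":30,"travel":[-0.1,4.25,0],"twist":[0,0,0.05]},{"gripper":30,"travel":[-0.1,4.25,0],"twist":[0,0,0.05]}]' && python3 guard.py 15 && python3 -m crank '[{"gripper":30,"travel":[-0.1,4.25,0],"twist":[0,0,0.05]},{"gripper":30,"travel":[-0.1,4.25,0],"twist":[0,0,0.05]}]' >/dev/null && python3 guard.py 15 && python3 -m crank '[{"gripper":30,"travel":[-0.1,4.25,0],"twist":[0,0,0.05]},{"gripper":30,"travel":[-0.1,4.25,0],"twist":[0,0,0.05]}]' >/dev/null && python3 guard.py 15 && python3 -m crank '[{"gripper":30,"travel":[-0.1,4.25,0],"twist":[0,0,0.05]},{"gripper":30,"travel":[-0.1,4.25,0],"twist":[0,0,0.05]}]' >/dev/null && python3 guard.py 15 && python3 -m crank '[{"gripper":30,"travel":[-0.1,4.25,0],"twist":[0,0,0.05]},{"gripper":30,"travel":[-0.1,4.25,0],"twist":[0,0,0.05]}]' && python3 guard.py 15
```

```text
time: 20.15
ee_pos: [0.4315, -0.0062, 0.2114]
tcp_rot: [-180.0, -0.1, -172.5]
wrist_force: [0.4, 0.4, -0.9]
opening: 0.0302
grasp_force: 0.0
time: 20.65
ee_pos: [0.4307, 0.002, 0.1958]
tcp_rot: [-180.0, -0.1, -178.3]
wrist_force: [-0.3, -0.9, -0.3]
opening: 0.0296
grasp_force: 0.5
time: 21.65
ee_pos: [0.4364, 0.0354, 0.196]
tcp_rot: [-179.9, -0.1, 158.8]
wrist_force: [-1.7, -1.5, 0.5]
opening: 0.0301
grasp_force: 0.9z 0.2114 [ 0.4  0.4 -0.9]
r 0.0853 lever 0.192 [-0.3 -0.9 -0.3]
r 0.0853 lever 0.293 [ 0.4 -1.1 -0.1]
r 0.0854 lever 0.392 [ 0.6 -1.4  0.2]
r 0.0854 lever 0.491 [ 0.2 -1.2  0.4]
r 0.0855 lever 0.591 [-1.7 -1.5  0.5]
```

```bash
python3 -m crank '[{"gripper":30,"travel":[-0.1,4.25,0],"twist":[0,0,0.05]},{"gripper":30,"travel":[-0.1,4.25,0],"twist":[0,0,0.05]}]' >/dev/null && python3 guard.py 20 && python3 -m crank '[{"gripper":30,"travel":[-0.1,4.25,0],"twist":[0,0,0.05]},{"gripper":30,"travel":[-0.1,4.25,0],"twist":[0,0,0.05]}]' >/dev/null && python3 guard.py 20 && python3 -m crank '[{"gripper":30,"travel":[-0.1,4.25,0],"twist":[0,0,0.05]},{"gripper":30,"travel":[-0.1,4.25,0],"twist":[0,0,0.05]}]' >/dev/null && python3 guard.py 20 && python3 -m crank '[{"gripper":30,"travel":[-0.1,4.25,0],"twist":[0,0,0.05]},{"gripper":30,"travel":[-0.1,4.25,0],"twist":[0,0,0.05]}]' >/dev/null && python3 guard.py 20 && python3 -m crank '[{"gripper":30,"travel":[-0.1,4.25,0],"twist":[0,0,0.05]},{"gripper":30,"travel":[-0.1,4.25,0],"twist":[0,0,0.05]}]' >/dev/null && python3 guard.py 20 && python3 -m crank '[{"gripper":30,"travel":[-0.1,4.25,0],"twist":[0,0,0.05]},{"gripper":30,"travel":[-0.1,4.25,0],"twist":[0,0,0.05]}]' >/dev/null && python3 guard.py 20 && python3 -m crank '[{"gripper":30,"travel":[-0.1,4.25,0],"twist":[0,0,0.05]},{"gripper":30,"travel":[-0.1,4.25,0],"twist":[0,0,0.05]}]' && python3 guard.py 20
```

```text
time: 23.4
ee_pos: [0.4742, 0.0792, 0.1955]
tcp_rot: [-179.8, -0.1, 118.7]
wrist_force: [-2.3, -1.0, -0.6]
opening: 0.0301
grasp_force: 1.1r 0.0857 lever 0.689 [-0.  -1.4 -1. ]
r 0.0858 lever 0.787 [-1.3 -1.4 -1. ]
r 0.0858 lever 0.885 [-2.1 -2.3 -1.6]
r 0.0859 lever 0.983 [-1.5 -1.3 -0.7]
r 0.0859 lever 1.084 [-2.3 -1.8 -1.6]
r 0.0858 lever 1.182 [-1.7 -1.9 -2.1]
r 0.0859 lever 1.281 [-2.3 -1.  -0.6]
```

```bash
python3 -m crank '[{"gripper":30,"travel":[-0.1,4.25,0],"twist":[0,0,0.05]},{"gripper":30,"travel":[0,2.55,0],"twist":[0,0,0.03]}]' >/dev/null && python3 guard.py 12 && python3 -m crank '[{"gripper":30,"travel":[0,2.55,0],"twist":[0,0,0.03]},{"gripper":30,"travel":[0,0,0],"twist":[0,0,0]}]' >/dev/null && python3 guard.py 12 && python3 -m crank '[{"gripper":30,"travel":[0,2.55,0],"twist":[0,0,0.03]},{"gripper":30,"travel":[0,0,0],"twist":[0,0,0]}]' >/dev/null && python3 guard.py 12 && python3 -m crank '[{"gripper":30,"travel":[0,2.55,0],"twist":[0,0,0.03]},{"gripper":30,"travel":[0,0,0],"twist":[0,0,0]}]' >/dev/null && python3 guard.py 12 && python3 -m crank '[{"gripper":30,"travel":[0,2.55,0],"twist":[0,0,0.03]},{"gripper":30,"travel":[0,0,0],"twist":[0,0,0]}]' >/dev/null && python3 guard.py 12 && python3 -m crank '[{"gripper":30,"travel":[0,2.55,0],"twist":[0,0,0.03]},{"gripper":30,"travel":[0,0,0],"twist":[0,0,0]}]' >/dev/null && python3 guard.py 12 && python3 -m crank '[{"gripper":30,"travel":[0,2.55,0],"twist":[0,0,0.03]},{"gripper":30,"travel":[0,0,0],"twist":[0,0,0]}]' >/dev/null && python3 guard.py 12
```

```text
r 0.0859 lever 1.362 [-2.4 -0.6 -0.4]
r 0.0859 lever 1.398 [-1.4 -0.7  0. ]
r 0.0859 lever 1.428 [ 0.1 -0.9 -0.9]
r 0.0860 lever 1.459 [-0.2 -0.5  0.6]
r 0.0860 lever 1.488 [-1.7 -0.1 -1. ]
r 0.0861 lever 1.518 [-0.5 -0.1  0.9]
r 0.0862 lever 1.547 [ 0.4  0.5 -0. ]
```

```bash
python3 -m crank '[{"gripper":30,"travel":[0,2.55,0],"twist":[0,0,0.03]},{"gripper":30,"travel":[0,0,0],"twist":[0,0,0]}]' >/dev/null && python3 guard.py 12 && python3 -m crank '[{"gripper":30,"travel":[0,2.55,0],"twist":[0,0,0.03]},{"gripper":30,"travel":[0,0,0],"twist":[0,0,0]}]' >/dev/null && python3 guard.py 12 && python3 -m crank '[{"gripper":30,"travel":[0,2.55,0],"twist":[0,0,0.03]},{"gripper":30,"travel":[0,0,0],"twist":[0,0,0]}]' >/dev/null && python3 guard.py 12 && python3 -m crank '[{"gripper":30,"travel":[0,2.55,0],"twist":[0,0,0.03]},{"gripper":30,"travel":[0,0,0],"twist":[0,0,0]}]' >/dev/null && python3 guard.py 12; python3 - <<'E'
from h import *
im=cv2.cvtColor(bot.camera("side"),cv2.COLOR_RGB2BGR)
cv2.imwrite("pics/p10.png",cv2.resize(im[130:230,200:325],(750,600),interpolation=cv2.INTER_CUBIC))
E
```

```text
r 0.0862 lever 1.577 [-1.2 -0.  -1. ]
r 0.0862 lever 1.606 [-1.3 -0.1  0. ]
r 0.0862 lever 1.632 [-3.6 -1.1  0.2]
r 0.0861 lever 1.651 [-7.6 -2.4  2. ]
```

```bash
python3 -m crank '[{"gripper":30,"travel":[0,2.55,0],"twist":[0,0,0.03]},{"gripper":30,"travel":[0,0,0],"twist":[0,0,0]}]' >/dev/null && python3 guard.py 16 && python3 -m crank '[{"gripper":30,"travel":[0,2.55,0],"twist":[0,0,0.03]},{"gripper":30,"travel":[0,0,0],"twist":[0,0,0]}]' >/dev/null && python3 guard.py 16; python3 -m crank '[{"gripper":30,"travel":[0,-4,0],"twist":[0,0,0]},{"gripper":30,"travel":[0,-5,0],"twist":[0,0,0]},{"gripper":30,"travel":[0,0,-30],"twist":[0,0,0]},{"gripper":30,"travel":[0,0,-40],"twist":[0,0,0]},{"gripper":30,"travel":[0,0,-40],"twist":[0,0,0]},{"gripper":30,"travel":[0,0,0],"twist":[0,0,0]}]'
python3 - <<'E'
from h import *
im=cv2.cvtColor(bot.camera("side"),cv2.COLOR_RGB2BGR)
cv2.imwrite("pics/p10.png",cv2.resize(im[130:230,200:325],(750,600),interpolation=cv2.INTER_CUBIC))
E
```

```text
time: 27.45
ee_pos: [0.5027, 0.0901, 0.3094]
tcp_rot: [179.7, -0.1, 93.6]
wrist_force: [1.0, 0.1, -0.1]
opening: 0.0302
grasp_force: 0.0r 0.0859 lever 1.668 [-14.8  -4.9   4. ]
r 0.0858 lever 1.684 [-20.4  -5.8   5.8]
```

View pics/p10.png

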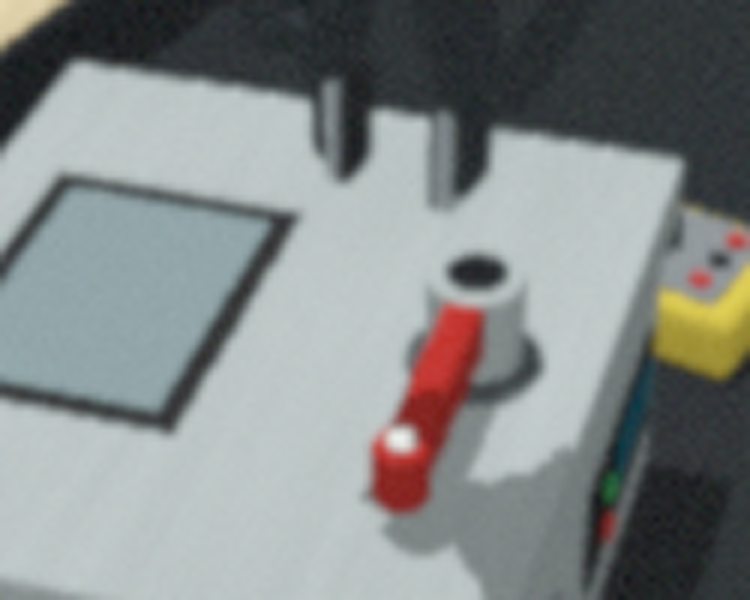

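The lever now points left, against the stop, with the dot at side(266.8,203) and the hub at (279.5,175.2). I'll check how far the lid dropped with sub-pixel matching.

```bash
python3 - <<'E'
from h import *
im=np.mean([cv2.cvtColor(bot.camera("side"),cv2.COLOR_RGB2BGR).astype(float) for _ in range(5)],0).astype(np.uint8)
cur=cv2.resize(im[130:210,250:330],(600,600),interpolation=cv2.INTER_CUBIC)
for f in("p7","p9"):
    old=cv2.imread(f"pics/{f}.png")[:,:600]
    for nm,(y0,y1,x0,x1) in dict(cap=(300,362,165,275),base=(420,510,120,260),edge=(470,590,330,390)).items():
        T=old[y0:y1,x0:x1]; r=cv2.minMaxLoc(cv2.matchTemplate(cur[max(0,y0-40):y1+40,max(0,x0-40):x1+40],T,cv2.TM_CCOEFF_NORMED))
        print(f,nm,"dx,dy px",(r[3][0]-min(40,x0))/7.5,(r[3][1]-min(40,y0))/7.5,round(r[1],2))
h=atz("side",[279.5,175.2],.2145);d=atz("side",[266.8,203],.2135);v=d-h;t=np.degrees(np.arctan2(v[1],v[0]))%360
print(h,d,np.hypot(*v),np.radians(192.5-t),bot.get_obs()["time"])
E
```

```text
p7 cap dx,dy px 0.26666666666666666 0.6666666666666666 1.0
p7 base dx,dy px -4.133333333333334 5.333333333333333 0.4
p7 edge dx,dy px 1.3333333333333333 -2.933333333333333 0.99
p9 cap dx,dy px 0.4 0.9333333333333333 0.99
p9 base dx,dy px -5.066666666666666 5.333333333333333 0.38
p9 edge dx,dy px 1.3333333333333333 -2.933333333333333 0.9
[0.51636172 0.00297094] [0.4942462  0.10033143] 0.09984068091189377 1.5656016752003215 27.75
```

The lever is at 1.566. The lid dropped only 0.7–0.9 px where I expected about 1.5, so I'll seat the fingers squarely again and push a bit harder to be sure the lever is at its stop.

```bash
python3 -m crank '[{"gripper":30,"travel":[-1.8,-6.4,0],"twist":[0.005,0,-0.16]},{"gripper":30,"travel":[0,0,40],"twist":[0,0,0]},{"gripper":30,"travel":[0,0,35],"twist":[0,0,0]},{"gripper":30,"travel":[0,0,15],"twist":[0,0,0]},{"gripper":30,"travel":[0,0,8],"twist":[0,0,0]},{"gripper":30,"travel":[0,0,0],"twist":[0,0,0]}]' && python3 gz.py 3 && python3 -m crank '[{"gripper":30,"travel":[0,0,8],"twist":[0,0,0]},{"gripper":30,"travel":[0,0,7],"twist":[0,0,0]},{"gripper":30,"travel":[0,4,0],"twist":[0,0,0]},{"gripper":30,"travel":[0,0,0],"twist":[0,0,0]}]' >/dev/null && python3 guard.py 25 && python3 -m crank '[{"gripper":30,"travel":[0,3,0],"twist":[0,0,0]},{"gripper":30,"travel":[0,0,0],"twist":[0,0,0]}]' >/dev/null && python3 guard.py 28 && python3 -m crank '[{"gripper":30,"travel":[0,2,0],"twist":[0,0,0]},{"gripper":30,"travel":[0,0,0],"twist":[0,0,0]}]' >/dev/null && python3 guard.py 28 && python3 -m crank '[{"gripper":30,"travel":[0,2,0],"twist":[0,0,0]},{"gripper":30,"travel":[0,0,0],"twist":[0,0,0]}]' >/dev/null && python3 guard.py 28 && python3 -m crank '[{"gripper":30,"travel":[0,2,0],"twist":[0,0,0]},{"gripper":30,"travel":[0,0,0],"twist":[0,0,0]}]' >/dev/null && python3 guard.py 28 && python3 -m crank '[{"gripper":30,"travel":[0,2,0],"twist":[0,0,0]},{"gripper":30,"travel":[0,0,0],"twist":[0,0,0]}]' >/dev/null && python3 guard.py 28
```

```text
time: 28.5
ee_pos: [0.4946, 0.0875, 0.2086]
tcp_rot: [-179.6, -0.0, 102.8]
wrist_force: [-0.2, -0.5, 0.0]
opening: 0.0296
grasp_force: 0.0z 0.2086 [-0.2 -0.5  0. ]
r 0.0860 lever 1.585 [0.4 0.4 0.7]
r 0.0861 lever 1.619 [ 0.   0.8 -0.1]
r 0.0862 lever 1.637 [-3.7 -1.2  1.6]
r 0.0865 lever 1.654 [-6.   0.2  1.9]
r 0.0867 lever 1.669 [-9.5 -0.3  3.4]
r 0.0869 lever 1.683 [-14.4  -0.6   5.6]
```

```bash
python3 -m crank '[{"gripper":30,"travel":[0,2,0],"twist":[0,0,0]},{"gripper":30,"travel":[0,0,0],"twist":[0,0,0]}]' >/dev/null && python3 guard.py 28 && python3 -m crank '[{"gripper":30,"travel":[0,2,0],"twist":[0,0,0]},{"gripper":30,"travel":[0,0,0],"twist":[0,0,0]}]' >/dev/null && python3 guard.py 28 && python3 -m crank '[{"gripper":30,"travel":[0,2,0],"twist":[0,0,0]},{"gripper":30,"travel":[0,0,0],"twist":[0,0,0]}]' >/dev/null && python3 guard.py 28
python3 -m crank '[{"gripper":30,"travel":[0,-8,0],"twist":[0,0,0]},{"gripper":30,"travel":[0,-11,0],"twist":[0,0,0]},{"gripper":30,"travel":[0,0,-30],"twist":[0,0,0]},{"gripper":30,"travel":[0,0,-40],"twist":[0,0,0]},{"gripper":30,"travel":[0,0,-40],"twist":[0,0,0]},{"gripper":30,"travel":[0,0,0],"twist":[0,0,0]}]'
python3 - <<'E'
from h import *
im=np.mean([cv2.cvtColor(bot.camera("side"),cv2.COLOR_RGB2BGR).astype(float) for _ in range(3)],0).astype(np.uint8)
cv2.imwrite("pics/p11.png",cv2.resize(im[130:230,200:325],(750,600),interpolation=cv2.INTER_CUBIC))
a=cv2.imread("pics/p10.png");b=cv2.imread("pics/p11.png")
for (y0,y1,x0,x1) in((400,530,350,450),(245,300,425,530)):
    r=cv2.minMaxLoc(cv2.matchTemplate(b[y0-40:y1+40,x0-40:x1+40],a[y0:y1,x0:x1],cv2.TM_CCOEFF_NORMED));print((np.array(r[3])-40)/6,r[1])
# absolute fit with seen edges: cap centre in first and last frames
old=cv2.resize(cv2.imread("pics/side0.png")[130:230,200:325],(750,600),interpolation=cv2.INTER_CUBIC)
T=b[252:292,440:515]; r=cv2.minMaxLoc(cv2.matchTemplate(old[180:300,380:560],T,cv2.TM_CCOEFF_NORMED)); print("shift from start px",(440-380-r[3][0])/6,(252-180-r[3][1])/6,r[1])
for a0 in(.09,.1):
  for a1 in(0,.004,.008,.012):
    u=np.array([np.cos(np.radians(12.5)),np.sin(np.radians(12.5))]);hg=np.array([.5242,.0060])+.2258*u
    P=lambda a:proj("side",np.r_[hg+u*(-.235*np.cos(a)+.085*np.sin(a)),.13+.085*np.cos(a)+.235*np.sin(a)])
    print(a0,a1,P(a1)-P(a0))
E
```

```text
time: 31.75
ee_pos: [0.498, 0.0881, 0.3064]
tcp_rot: [-180.0, -0.0, 102.8]
wrist_force: [0.6, -0.6, 0.1]
opening: 0.0301
grasp_force: 0.0
[0.         0.16666667] 0.9867728352546692
[0. 0.] 0.9996471405029297
shift from start px 3.6666666666666665 8.166666666666666 0.9751160740852356
0.09 0 [3.50977806 8.26753466]
0.09 0.004 [3.37302472 7.90173187]
0.09 0.008 [3.2344797 7.5357219]
0.09 0.012 [3.09414305 7.16951255]
0.1 0 [3.95551301 9.18889843]
0.1 0.004 [3.81875968 8.82309564]
0.1 0.008 [3.68021465 8.45708566]
0.1 0.012 [3.539878   8.09087631]r 0.0871 lever 1.696 [-19.5  -2.3   7.1]
r 0.0873 lever 1.708 [-23.4  -2.2   8.9]
r 0.0875 lever 1.721 [-28.4  -1.9   9.3]
```

The lever did not move under 28 N, so it is at the firm stop. The lid's total drop matches a locked lid, and the arm is clear of everything.

```bash
python3 -c "
from workcell import bot
print(bot.job_done())"
```

```text
the job is handed in; nothing more can be done
None
```

I handed the job in after about 32 s of the 67 s. The blade dropped into the slot and snapped through at about 12 N, and the lever was turned clockwise until it held firm under 28 N. The lid stays down when released, but the camera put its angle only between about 0 and 0.011 rad (limit 0.006), so full lock rests on the lever's firm stop, and no result came back.

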